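Wedge the sagging sorting shelf level

TASK

The front edge of the low sorting shelf sags. Lay the orange wedge flat on the dark plank in front of it, thin end first and square to the shelf, and push it in under the metal front edge until the shelf has come up level and is held firmly against its two stops, then let go and leave the wedge there. Do not force it once it is firm, lift the shelf with the wedge only and never with the gripper, and leave the other things standing where they are.

Things in the scene. Friction and masses are not known exactly. Their poses are not given: they have to be found in the camera images.
- wedge: Orange plastic wedge, 155 long, 34 wide, 0.1 kg. Origin: middle of its length and width, on the underside. x points to the thin end, z up. The last 35 mm at the thick end (x from -77.5 to -42.5) is a level-topped heel 35 high, to be gripped across y (34 wide); from there the top slopes straight down over 120 mm to 5 high at the thin end.
- wedge_tip (a point): Middle of the wedge's thin end, on the underside: 77.5 mm along x from the wedge's origin. Friction of the wedge varies (0.5 to 0.7). While the shelf lifts, pushing takes some 3 to 10 N; once it is on its stops the push rises 1 to 3 N for each mm; a push of about 14 N sets it firm, more than 20 N would force it.
- frame: Fixed plywood frame of the shelf. Origin: on the table, straight below the middle of the shelf's front edge; x points level into the shelf (the way the wedge goes in), z up. Side cheeks 85 high at y = +-155 to +-173, x = -20 to 290. Two small steel stops at y = +-127 to +-157, x = -8 to 28, underside 50 above the table, end the shelf's rise at level; they give only slightly.
- board: The shelf: plywood board 260 deep, 288 wide, 12 thick, hinged at the back, carrying a carton tray of packs (0.5 to 0.8 kg together, varies). Origin: on the hinge line, middle of the width, 43 above the table; x into the shelf, z up when level. It sags by 0.045 rad at the start. The tray begins 100 mm behind the front edge and reaches 108 above the table.
- pill_bottle: Bystander: white bottle, 48 diameter, 72 tall, upright; origin at the centre of its underside.
- tape_roll: Bystander: amber roll of tape lying flat, 80 diameter, 45 tall; origin at the centre of its underside.
- pack: Bystander: white medicine pack 50 x 75 x 30 tall; origin at the centre of its underside.
- edge (a point): Middle of the shelf's front edge, on its underside: the lowest line of a steel tube of 14 mm diameter along the whole front. About 24 above the table at the start, 36 above it when the shelf is level and the tube meets the stops.
- plank_end (a point): Point on the table below the middle of the outer end of the dark wooden plank, at x = -170 of the frame. The plank, 270 by 90, is fixed and runs along the frame's x from -170 to 100, y = +-45; the wedge slides on it. Its top lies 5 to 15 above the table, differing from case to case and not measured, so the thin end goes in 60 to 115 mm past the edge before the shelf is firm.
Not all that is in view belongs to the job. Of the things shaped like the wedge, the orange one is meant.

How it is judged:
By the outcome, as a careful person would: the job done as asked, in the order asked, and still so for the second after the job is handed in, with the robot touching nothing.
It also fails if it takes over 67 s, if anything falls off the work surface, if the arm or the gripper's body presses on something with over 40 N, if the wrist force passes 120 N, or if a joint passes its speed limit or range.

ROBOT

A 6-joint arm with a two-finger parallel gripper is mounted at the origin on the work surface. World frame = base frame: x ahead of the robot, y to its left, z up, the work surface at z = 0. Lengths are in m, angles in rad, forces in N, time in s.
With the tool pointing down it reaches from about 0.3 to 0.875 m from the base axis. Payload 6.4 kg.
Tool frame: the origin (TCP) lies at the very end of the fingers, on their centre line; the grasp point (between the pads) lies 19 mm behind it; z points along the fingers, y is the line along which they close (so a half turn about z gives the same grasp; the last joint's range is limited). The gripper opens to 85 mm and grips with 20 to 120 N. Pads are 22 mm wide; open, the fingers measure 114 mm over their backs; the gripper's body (76 mm by 85 mm) begins 54 mm behind the grasp point. The pads swing forward as they close: fully open they stand 13 mm farther back than shut.
Start: joints at [-1.444, 0.181, 1.607, -0, 1.354, -0.206], TCP at [0.188, -0.543, 0.231] pointing down, gripper open.
Joint ranges: [-2.99, 2.99], [-0.89, 2.07], [0.3, 2.58], [-1.14, 4.28], [0, 2.63], [-3.12, 3.12]. Speed limits (rad/s): [2.57, 2.57, 3.01, 3.14, 3.14, 3.14].

INTERFACE

Orientations are given as a unit quaternion [w, x, y, z].
In Python, from bench import telemetry, camera, ctrl, spotter gives the robot as it stands.
- The arm moves only by the tool send_rows, never from a script. Its argument "series" is a list of rows, each a list of 3 entries, a list of its own where there are three numbers: the turn, a rotation vector about the world's x, y, z in degrees, then the shift along the world's x, y, z in mm, then the closure, from -1 (fully open) to 1 (shut), so that 0 is half open. In form: [[[rx, ry, rz], [dx, dy, dz], gripper], ...]. A call has 1 to 10 rows; each row is the pose to reach, as a shift and turn from the pose commanded when the call began; what a row does not reach only later rows make up. A row lasts 1/8 s, in which the tool goes at most 62.5 mm and 10.7 degrees, less where a joint would pass 70% of its speed; a pose out of reach is approached as far as the arm can. A call with a gripper value outside its range is refused whole. The fingers move at their own pace and stop on an object; the grip force is fixed at half the most. Time passes only in rows, so rows that repeat a pose let the fingers close. It gives the time, the measured TCP pose, the force, the opening and the grip force at its end, in the units of the state.
- telemetry.get_obs(): the state, without advancing time (a new reading comes with each control period).
- camera(name): name is "side" or "top"; returns a dict with "pixels" (480x640x3 uint8, red, green, blue), "camera_matrix" (3x3 intrinsics, pixels), "xyz" and "orientation" of the camera in the world. Camera axes: x right, y up, looking along -z (the intrinsics and any distortion apply to the point x, -y, -z); pixel columns grow to the right and rows downward; lengths in m; the calibration is good to about 2 mm. A picture is of the moment at which its call begins. There is no depth.
- ctrl.hand_in(): hands the job in; it is judged then, once.
Trained networks look in the newest picture that a camera, given by its name, has taken for a name from the list of things; names that differ only in an ending like _2 or _b are one class to them, and where a whole thing is asked for, a point or a joint stands for the part that bears it (a point fixed in the world has none). Each returns a list of dicts, best first, with "conf" (0 to 1); they miss things now and then, are a little off and sometimes report something else, mostly with a low value. They report only what shows in the picture. A call takes as long as a camera call. They do not tell look-alikes from the thing itself.
- spotter.boxes_of(thing, camera): "xyz" ([x, y, z] in m, in world coordinates, good to about 4 mm: the middle of the surface that is visible of it).
- spotter.landmark_of(thing, camera): "xyz" ([x, y, z] in m, in world coordinates, good to about 4 mm: a listed point, or the origin of a listed thing).
The state is a dict: "time_s": time; "q": joint angles; "dq": joint speeds; "joint_efforts": joint torques, N m; "eef_pos": TCP position; "eef_rot": TCP orientation; "wrist_force": force on the tool from outside, world axes, zero at the start; "torque": the same for the moment, N m; "opening": opening from 0.0 (shut) to 1.0 (fully open); "grasp_force": force on a finger pad.
Only numpy, scipy, OpenCV 4.12 (cv2) and the standard library are available. Lean on these libraries where they do the work, as an engineer would, in place of code of your own. Each camera call takes 0.05 s, during which the arm holds its last target. There are 200 camera calls.

## Working session

There is one attempt and no reset: what is moved stays moved. The work goes in short steps, Python scripts to look and compute and a tool call to move; the robot and the scene stay as the last step left them, time stands still between calls to the robot, and variables do not carry over. Pictures are saved under pics/ and viewed, at most 10 in all, crops included, and the job is handed in when it is done.

Besides the shell and the picture viewer there is one more tool, called after "Request:" as name([rows], argument=value, ...), one row to a line, values as JSON. send_rows: Moves the arm, as the interface text tells. Its arguments: {"type":"object","properties":{"series":{"type":"array","items":{"type":"array"}}},"required":["series"]}

```bash
mkdir -p pics; cat > h.py <<'E'
import numpy as np, cv2
from bench import telemetry, camera, ctrl, spotter
from scipy.spatial.transform import Rotation as R
def shot(n,f=None):
    c=camera(n)
    if f: cv2.imwrite('pics/'+f,c['pixels'][:,:,::-1])
    return c
def cam(c):
    q=np.array(c['orientation']); return np.array(c['camera_matrix']),np.array(c['xyz']),R.from_quat(q[[1,2,3,0]]).as_matrix()
def ray(c,u,v):
    K,p,M=cam(c); d=np.linalg.inv(K)@[u,v,1]; return p,M@(d*[1,-1,-1])
def onz(c,u,v,z):
    p,d=ray(c,u,v); return p+d*(z-p[2])/d[2]
def proj(c,X):
    K,p,M=cam(c); d=(M.T@(np.array(X)-p))*[1,-1,-1]; w=K@d; return w[:2]/w[2]
def tri(c1,uv1,c2,uv2):
    A=[];b=[]
    for c,uv in((c1,uv1),(c2,uv2)):
        p,d=ray(c,*uv); d/=np.linalg.norm(d); P=np.eye(3)-np.outer(d,d); A.append(P); b.append(P@p)
    return np.linalg.lstsq(np.vstack(A),np.hstack(b),rcond=None)[0]
E
python3 - <<'E'
from h import *
np.set_printoptions(precision=4,suppress=True)
for n in('top','side'):
    c=shot(n,n+'1.png'); print(n,[k for k in c],c['camera_matrix'],c['xyz'],c['orientation'])
    for t in('wedge','wedge_tip','frame','board','edge','plank_end','pill_bottle','tape_roll','pack'):
        for d in spotter.landmark_of(t,n)[:3]: print(t,np.round(d['xyz'],4),round(d['conf'],2),proj(c,d['xyz']))
print(telemetry.get_obs())
E
```

```text
top ['pixels', 'camera_matrix', 'xyz', 'orientation'] [[440.1008   0.     323.6174]
 [  0.     440.1008 236.3503]
 [  0.       0.       1.    ]] [0.4903 0.0152 1.1109] [ 0.7104  0.0152 -0.0219 -0.7033]
wedge [ 0.4858 -0.2598  0.0002] 0.8 [428.1637 262.3249]
wedge [ 0.3601 -0.3872  0.0015] 0.71 [479.0564 312.9886]
wedge [ 0.6265 -0.3908 -0.0026] 0.65 [478.978 207.585]
wedge_tip [ 0.2783 -0.0983  0.0038] 0.87 [364.0016 345.197 ]
wedge_tip [ 0.4021 -0.4552  0.0031] 0.76 [506.1106 296.4619]
wedge_tip [ 0.6531 -0.3211  0.0002] 0.6 [452.0101 196.7599]
frame [ 0.5812  0.0823 -0.0031] 0.72 [293.2173 223.3212]
board [0.6343 0.3381 0.04  ] 0.96 [187.584  199.0574]
edge [0.585  0.0818 0.0262] 0.88 [292.7393 220.8181]
pill_bottle [ 0.721  -0.0236  0.0028] 0.72 [335.4971 168.7577]
tape_roll [ 0.7271 -0.2074 -0.005 ] 0.91 [407.0393 167.8764]
pack [ 0.4337  0.0279 -0.0002] 0.9 [314.0048 281.953 ]
side ['pixels', 'camera_matrix', 'xyz', 'orientation'] [[480.3318   0.     317.3485]
 [  0.     480.3318 235.7333]
 [  0.       0.       1.    ]] [ 0.5085 -1.0175  0.6424] [ 0.864   0.5031 -0.0124 -0.0128]
[... 603 characters left out ...]
0153 -0.0016] 0.97 [386.212  261.2836]
tape_roll [ 0.4491 -0.1928 -0.0038] 0.62 [273.9646 308.1019]
tape_roll [0.5853 0.0836 0.0254] 0.18 [330.0653 232.9353]
pack [0.4324 0.0315 0.0018] 0.76 [271.1866 251.5487]
{'time_s': 1.0, 'q': array([-1.4443,  0.1808,  1.607 , -0.    ,  1.3538, -0.2063]), 'dq': array([-0.0019,  0.0014,  0.0023,  0.0001,  0.0014, -0.0001]), 'joint_efforts': array([ -0.0015, -44.4857, -35.1689,  -0.0005,   0.0008,  -0.    ]), 'eef_pos': array([ 0.1879, -0.5434,  0.2313]), 'eef_rot': array([-0.    ,  0.9862,  0.1657, -0.    ]), 'wrist_force': array([-0.1959, -0.5417, -1.1839]), 'torque': array([ 0.0175, -0.0403,  0.0921]), 'grasp_force': 0.0, 'opening': 1.0001443063068423}
```

View pics/top1.png

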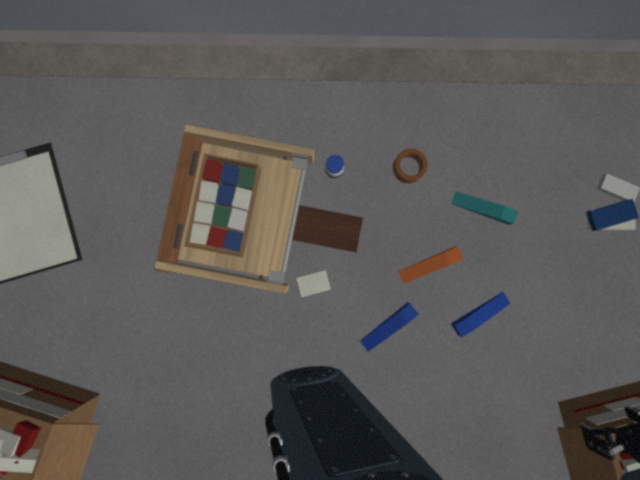

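View pics/side1.png

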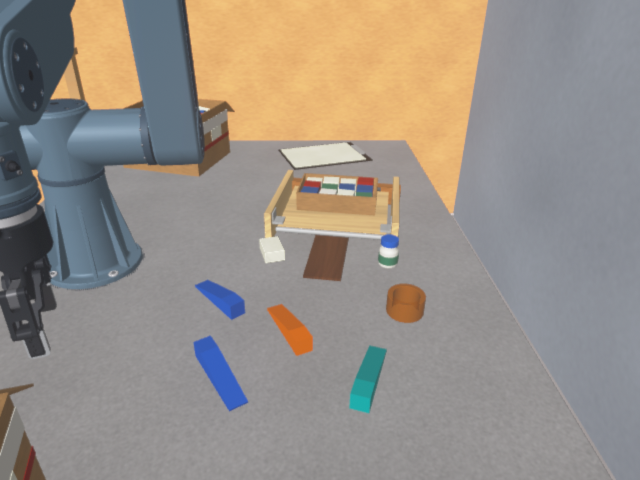

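The top view shows the orange wedge at about (431,264), with its thin end at left (402,275). The plank runs (300,222) to (362,233) in front of the shelf. In the side view the thin end is at (273,310) and the heel at (303,345). The two blue and one teal wedges are look-alikes. Next I fit models to the masks in both views.

```bash
cat > fit.py <<'E'
from h import *
from scipy.optimize import minimize
def wpts(x,y,a,z=0,L=1):
    P=[(X,Y,Z) for Y in(-.017,.017) for X,Z in((-.0775,0),(-.0775,.035),(-.0425,.035),(.0775,.005),(.0775,0))]
    P=np.array(P); c,s=np.cos(a),np.sin(a)
    return np.c_[x+c*P[:,0]-s*P[:,1],y+s*P[:,0]+c*P[:,1],z+P[:,2]]
def mask(c,k,box):
    hsv=cv2.cvtColor(c['pixels'],cv2.COLOR_RGB2HSV)
    lo,hi=dict(o=((5,170,90),(14,255,255)),p=((0,50,20),(15,255,110)))[k]
    m=cv2.inRange(hsv,lo,hi); z=np.zeros_like(m); x0,y0,x1,y1=box; z[y0:y1,x0:x1]=m[y0:y1,x0:x1]
    z=cv2.morphologyEx(z,cv2.MORPH_CLOSE,np.ones((5,5)));n,l,s,_=cv2.connectedComponentsWithStats(z); return (l==1+s[1:,4].argmax()).astype(np.uint8)*255
def iou(c,m,P):
    h=cv2.convexHull(np.array([proj(c,p) for p in P],np.float32))[:,0]
    S=4; x0,y0,w,hh=cv2.boundingRect(m); x0-=20;y0-=20;w+=40;hh+=40
    r=np.zeros((hh*S,w*S),np.uint8); cv2.fillPoly(r,[np.round(((h-[x0,y0])*S+S/2-.5)*16).astype(int)],255,shift=4)
    M=cv2.resize(m[y0:y0+hh,x0:x0+w],None,fx=S,fy=S,interpolation=cv2.INTER_NEAREST)
    return (r&M).sum()/max((r|M).sum(),1)
E
python3 - <<'E'
from fit import *
np.set_printoptions(precision=4,suppress=True)
cs=[shot('top'),shot('side')]
ms=[mask(cs[0],'o',(390,235,470,295)),mask(cs[1],'o',(255,295,325,365))]
ps=[mask(cs[0],'p',(285,195,370,260)),mask(cs[1],'p',(295,232,360,285))]
print([m.sum()//255 for m in ms+ps],[cv2.boundingRect(m) for m in ms+ps])
f=lambda v:-sum(iou(c,m,wpts(v[0],v[1],v[2])) for c,m in zip(cs,ms))
x0=np.array([.482,-.259,1.98])
r=minimize(f,x0,method='Nelder-Mead',options=dict(initial_simplex=x0+np.vstack([0*x0,np.diag([.01,.01,.15])])))
print('wedge',r.x,np.degrees(r.x[2]),r.fun,[iou(c,m,wpts(*r.x)) for c,m in zip(cs,ms)])
for z in(0,-.004,.004): 
  print(z,-sum(iou(c,m,wpts(*r.x,z=z)) for c,m in zip(cs,ms)))
def pp(v,e):
    x,y,a,h=v[:4]; P=np.array([(X,Y,Z) for X in(-.17,e) for Y in(-.045,.045) for Z in (0,h)]); c,s=np.cos(a),np.sin(a)
    return np.c_[x+c*P[:,0]-s*P[:,1],y+s*P[:,0]+c*P[:,1],P[:,2]]
g=lambda v:-sum(iou(c,m,pp(v,v[4+i])) for i,(c,m) in enumerate(zip(cs,ps)))
x0=np.array([.583,.083,1.372,.01,-.005,0])
r=minimize(g,x0,method='Nelder-Mead',options=dict(maxiter=800,initial_simplex=x0+np.vstack([0*x0,np.diag([.01,.01,.08,.006,.01,.01])])))
print('frame',r.x,np.degrees(r.x[2]),r.fun)
E
```

```text
[np.uint64(726), np.uint64(1066), np.uint64(2266), np.uint64(1362)] [(401, 248, 61, 34), (268, 305, 44, 50), (293, 206, 70, 46), (304, 236, 44, 43)]
wedge [ 0.4805 -0.2635  1.9678] 112.74653305080707 -1.6558447658782898 [np.float64(0.7506948484260875), np.float64(0.9051499174522022)]
0 -1.6558447658782898
-0.004 -1.637461571276672
0.004 -1.5873415273050877
frame [ 0.5854  0.0844  1.3914  0.0079 -0.0096  0.0077] 79.72196351113875 -1.8435773493380325
```

Request:
send_rows([
  [[0,0,10],[32,22,0],-1],
  [[0,0,20],[65,46,0],-1],
  [[0,0,30],[100,72,0],-1],
  [[0,0,40],[140,98,0],-1],
  [[0,0,50],[180,125,0],-1],
  [[0,0,60],[215,152,0],-0.6],
  [[0,0,70],[250,176,0],-0.5],
  [[0,0,80],[280,200,-30],-0.5],
  [[0,0,90],[305,215,-70],-0.5],
  [[0,0,93.6],[316,225,-110],-0.5],
])

```text
time_s: 2.35
eef_pos: [0.5053, -0.3175, 0.1205]
eef_rot: [0.001, 0.552, 0.834, -0.0]
wrist_force: [-0.4, -0.1, -0.3]
opening: 0.748
grasp_force: 0.0
```

```bash
python3 - <<'E'
from h import *
o=telemetry.get_obs();print(o['time_s'],o['eef_pos'],o['eef_rot'],o['opening'],o['wrist_force'])
c=shot('top');c2=shot('side')
a=cv2.resize(c['pixels'][200:340,340:520],(720,560))[:,:,::-1]
b=cv2.resize(c2['pixels'][220:390,210:390],(720,680))[:560,:,::-1]
cv2.imwrite('pics/n2.png',cv2.resize(np.hstack([a,b]),(800,311)))
E
```

```text
2.35 [ 0.5053465  -0.31752981  0.12047089] [ 6.42455627e-04  5.52313839e-01  8.33636018e-01 -2.93187425e-05] 0.7483527307923519 [-0.36315488 -0.14655968 -0.32200181]
```

View pics/n2.png

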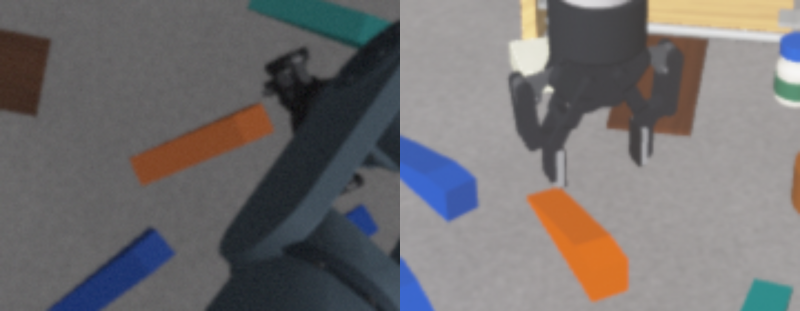

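The wedge heel at about (260,125) in the left crop lies between the fingers, so I descend and grip.

Request:
send_rows([
  [[0,0,0],[0,0,-40],-0.5],
  [[0,0,0],[0,0,-80],-0.5],
  [[0,0,0],[0,0,-105],-0.5],
  [[0,0,0],[0,0,-115],-0.5],
  [[0,0,0],[0,0,-115],-0.5],
  [[0,0,0],[0,0,-115],0.5],
  [[0,0,0],[0,0,-115],1],
  [[0,0,0],[0,0,-115],1],
  [[0,0,0],[0,0,-115],1],
  [[0,0,0],[0,0,-115],1],
])

```text
time_s: 3.7
eef_pos: [0.505, -0.3195, 0.0081]
eef_rot: [0.002, 0.554, 0.832, -0.0]
wrist_force: [-0.7, 0.1, 6.3]
opening: 0.382
grasp_force: 61.2
```

```bash
python3 - <<'E'
from fit import *
o=telemetry.get_obs();print(o['time_s'],o['eef_pos'],o['eef_rot'],o['opening'],o['grasp_force'],o['wrist_force'])
c=shot('top');c2=shot('side')
a=cv2.resize(c['pixels'][200:340,340:520],(720,560))[:,:,::-1]
b=cv2.resize(c2['pixels'][250:390,210:390],(720,560))[:,:,::-1]
cv2.imwrite('pics/n3.png',cv2.resize(np.hstack([a,b]),(800,311)))
E
```

```text
3.7 [ 0.50495467 -0.31950911  0.00811344] [ 1.54109209e-03  5.54344175e-01  8.32286039e-01 -3.29937851e-04] 0.3821180228193799 61.16781234741211 [-0.6956221   0.09103764  6.25471841]
```

View pics/n3.png

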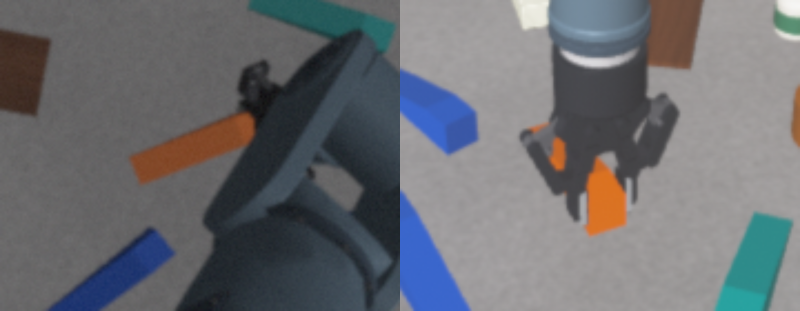

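Request:
send_rows([
  [[0,0,0],[0,0,30],1],
  [[0,0,0],[0,0,70],1],
  [[0,0,-9],[10,20,80],1],
  [[0,0,-18],[20,50,80],1],
  [[0,0,-27],[30,90,80],1],
  [[0,0,-33],[40,140,80],1],
  [[0,0,-33.2],[48,190,80],1],
  [[0,0,-33.2],[50,225,80],1],
  [[0,0,-33.2],[50,243,70],1],
  [[0,0,-33.2],[50,243,60],1],
])

```text
time_s: 5.05
eef_pos: [0.5536, -0.0748, 0.0655]
eef_rot: [-0.0, 0.768, 0.64, -0.0]
wrist_force: [-0.7, -0.6, -1.6]
opening: 0.385
grasp_force: 60.2
```

Request:
send_rows([
  [[0,0,0],[0,0,0],1],
  [[0,0,0],[0,0,-10],1],
  [[0,0,0],[0,0,-20],1],
  [[0,0,0],[0,0,-25],1],
  [[0,0,0],[0,0,-25],1],
  [[0,0,0],[0,0,-25],1],
])

```text
time_s: 5.8
eef_pos: [0.5541, -0.0755, 0.0415]
eef_rot: [0.0, 0.769, 0.639, 0.0]
wrist_force: [0.3, 0.2, -0.2]
opening: 0.388
grasp_force: 60.2
```

```bash
python3 - <<'E'
from fit import *
o=telemetry.get_obs();print(o['time_s'],o['eef_pos'],o['eef_rot'],o['opening'],o['grasp_force'],o['wrist_force'],o['torque'])
c=shot('top');c2=shot('side')
for n in('top','side'):
  for t in('wedge_tip','edge'):
    for d in spotter.landmark_of(t,n)[:4]: print(n,t,np.round(d['xyz'],4),round(d['conf'],2))
a=cv2.resize(c['pixels'][170:310,250:430],(720,560))[:,:,::-1]
b=cv2.resize(c2['pixels'][190:330,240:420],(720,560))[:,:,::-1]
cv2.imwrite('pics/n4.png',cv2.resize(np.hstack([a,b]),(800,311)))
E
```

```text
5.8 [ 0.55406257 -0.07552895  0.04147665] [1.58077462e-04 7.69004643e-01 6.39243168e-01 7.56200208e-05] 0.3881958609217616 60.20660877227783 [ 0.32956409  0.20330861 -0.20184258] [-0.024967   -0.0238289   0.00380795]
top wedge_tip [ 4.005e-01 -4.559e-01 -2.000e-04] 0.68
top wedge_tip [0.5781 0.0637 0.0347] 0.63
top wedge_tip [ 6.501e-01 -3.228e-01  1.000e-04] 0.57
top edge [ 0.7231 -0.021   0.0045] 0.68
top edge [0.5873 0.0817 0.0258] 0.65
side wedge_tip [ 0.4007 -0.451   0.0007] 0.92
side wedge_tip [ 0.6506 -0.3239  0.0019] 0.89
side wedge_tip [ 0.2726 -0.0957  0.0068] 0.75
side wedge_tip [0.5792 0.0653 0.031 ] 0.69
side edge [0.5822 0.0821 0.0246] 0.58
```

View pics/n4.png

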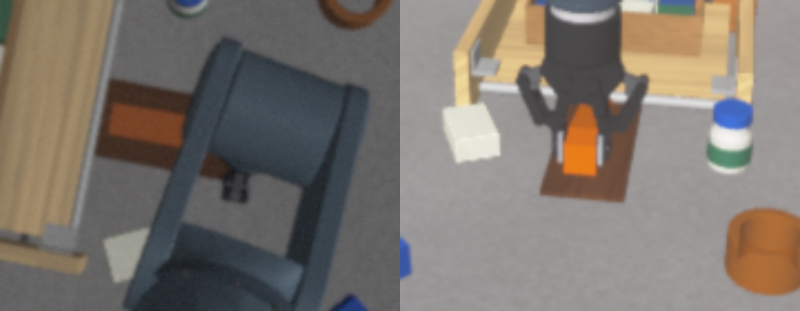

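The top crop shows the wedge over the plank, parallel to it, with its tip about 18 mm from the tube. I lower it onto the plank.

Request:
send_rows([
  [[0,0,0],[0,0,-6],1],
  [[0,0,0],[0,0,-12],1],
  [[0,0,0],[0,0,-16],1],
  [[0,0,0],[0,0,-18],1],
  [[0,0,0],[0,0,-18],1],
  [[0,0,0],[0,0,-18],1],
])

```text
time_s: 6.85
eef_pos: [0.554, -0.0755, 0.0235]
eef_rot: [0.0, 0.769, 0.639, 0.0]
wrist_force: [0.8, -1.1, -0.7]
opening: 0.388
grasp_force: 60.2
```

Request:
send_rows([
  [[0,0,0],[0,0,-1],1],
  [[0,0,0],[0,0,-2],1],
  [[0,0,0],[0,0,-2],1],
  [[0,0,0],[0,0,-2],1],
])

```text
time_s: 7.35
eef_pos: [0.5539, -0.0755, 0.0213]
eef_rot: [0.0, 0.769, 0.639, 0.0]
wrist_force: [-0.1, 0.1, -1.0]
opening: 0.385
grasp_force: 60.2
```

Request:
send_rows([
  [[0,0,0],[0,0,-1],1],
  [[0,0,0],[0,0,-2],1],
  [[0,0,0],[0,0,-2],1],
  [[0,0,0],[0,0,-2],1],
])

```text
time_s: 7.85
eef_pos: [0.5539, -0.0755, 0.0193]
eef_rot: [-0.0, 0.769, 0.639, -0.0]
wrist_force: [-0.8, 0.8, -1.4]
opening: 0.387
grasp_force: 60.2
```

Request:
send_rows([
  [[0,0,0],[0,0,-1],1],
  [[0,0,0],[0,0,-1.5],1],
  [[0,0,0],[0,0,-1.5],1],
  [[0,0,0],[0,0,-1.5],1],
])

```text
time_s: 8.35
eef_pos: [0.5539, -0.0755, 0.0178]
eef_rot: [-0.0, 0.769, 0.639, -0.0]
wrist_force: [0.3, -1.2, -1.1]
opening: 0.382
grasp_force: 60.2
```

Request:
send_rows([
  [[0,0,0],[0,0,-1],1],
  [[0,0,0],[0,0,-1.5],1],
  [[0,0,0],[0,0,-1.5],1],
  [[0,0,0],[0,0,-1.5],1],
])

```text
time_s: 8.85
eef_pos: [0.5539, -0.0755, 0.0163]
eef_rot: [0.0, 0.769, 0.639, -0.0]
wrist_force: [-1.0, 0.6, 0.2]
opening: 0.389
grasp_force: 60.2
```

Request:
send_rows([
  [[0,0,0],[0,0,-1],1],
  [[0,0,0],[0,0,-1],1],
  [[0,0,0],[0,0,-1],1],
])

```text
time_s: 9.22
eef_pos: [0.5539, -0.0755, 0.0153]
eef_rot: [-0.0, 0.769, 0.639, 0.0]
wrist_force: [-0.2, 0.3, -1.2]
opening: 0.386
grasp_force: 60.2
```

Request:
send_rows([
  [[0,0,0],[0,0,-1],1],
  [[0,0,0],[0,0,-1],1],
  [[0,0,0],[0,0,-1],1],
])

```text
time_s: 9.6
eef_pos: [0.554, -0.0755, 0.0148]
eef_rot: [0.0, 0.769, 0.639, 0.0]
wrist_force: [-2.2, 1.3, 5.9]
opening: 0.388
grasp_force: 60.9
```

Request:
send_rows([
  [[0,0,0],[0,0,-1],1],
  [[0,0,0],[0,0,-1],1],
  [[0,0,0],[0,0,-1],1],
])

```text
time_s: 9.98
eef_pos: [0.554, -0.0755, 0.0148]
eef_rot: [0.0, 0.769, 0.639, -0.0]
wrist_force: [-6.6, 1.5, 14.5]
opening: 0.389
grasp_force: 62.3
```

Request:
send_rows([
  [[0,0,0],[0,0,1.7],1],
  [[0,0,0],[0,0,1.7],1],
  [[0,0,0],[0.9,4.9,1.7],1],
  [[0,0,0],[1.8,9.8,1.7],1],
  [[0,0,0],[2.7,14.7,1.7],1],
  [[0,0,0],[3.6,19.7,1.7],1],
  [[0,0,0],[4.6,24.6,1.7],1],
  [[0,0,0],[5.5,29.5,1.7],1],
  [[0,0,0],[5.5,29.5,1.7],1],
])

```text
time_s: 11.1
eef_pos: [0.5593, -0.0455, 0.0149]
eef_rot: [-0.0, 0.769, 0.639, -0.0]
wrist_force: [0.1, -0.3, 0.0]
opening: 0.386
grasp_force: 60.3
```

```bash
python3 - <<'E'
from fit import *
o=telemetry.get_obs();print(o['time_s'],o['eef_pos'],o['eef_rot'],o['wrist_force'],o['torque'])
c2=shot('side');c=shot('top')
a=cv2.resize(c['pixels'][170:310,250:430],(720,560))[:,:,::-1]
b=cv2.resize(c2['pixels'][190:330,240:420],(720,560))[:,:,::-1]
cv2.imwrite('pics/n5.png',cv2.resize(np.hstack([a,b]),(800,311)))
E
```

```text
11.1 [ 0.55934933 -0.04549507  0.01492933] [-8.14365667e-05  7.68818390e-01  6.39467181e-01 -2.87427812e-05] [ 0.06838791 -0.30628688  0.02668629] [-0.05230291  0.02002403  0.04335585]
```

View pics/n5.png

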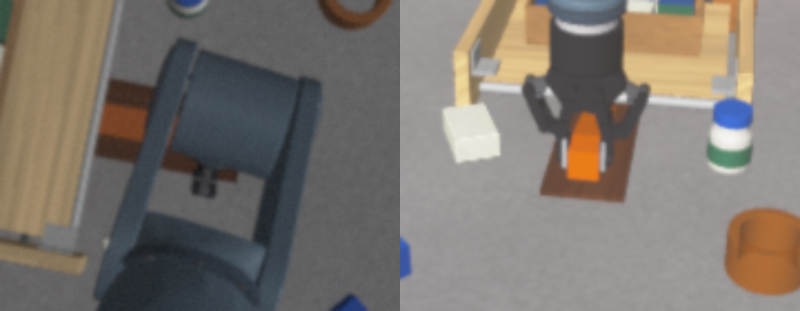

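The tip has gone under the tube, near (100,120) in the left crop, square to the shelf and without contact. I keep pushing.

Request:
send_rows([
  [[0,0,0],[0.9,4.9,0],1],
  [[0,0,0],[1.8,9.8,0],1],
  [[0,0,0],[2.7,14.7,0],1],
  [[0,0,0],[3.6,19.7,0],1],
  [[0,0,0],[4.6,24.6,0],1],
  [[0,0,0],[5.5,29.5,0],1],
])

```text
time_s: 11.95
eef_pos: [0.5649, -0.0161, 0.015]
eef_rot: [-0.0, 0.769, 0.639, -0.0]
wrist_force: [-0.6, 0.0, -1.5]
opening: 0.387
grasp_force: 60.3
```

Request:
send_rows([
  [[0,0,0],[0.4,2,0],1],
  [[0,0,0],[0.7,3.9,0],1],
  [[0,0,0],[1.1,5.9,0],1],
  [[0,0,0],[1.5,7.9,0],1],
  [[0,0,0],[1.8,9.8,0],1],
  [[0,0,0],[2.2,11.8,0],1],
  [[0,0,0],[2.6,13.8,0],1],
  [[0,0,0],[2.9,15.7,0],1],
])

```text
time_s: 12.95
eef_pos: [0.5677, -0.0008, 0.0149]
eef_rot: [-0.0, 0.769, 0.639, -0.0]
wrist_force: [-1.0, -3.7, -2.5]
opening: 0.391
grasp_force: 60.0
```

Request:
send_rows([
  [[0,0,0],[0.4,2,0],1],
  [[0,0,0],[0.7,3.9,0],1],
  [[0,0,0],[1.1,5.9,0],1],
  [[0,0,0],[1.5,7.9,0],1],
  [[0,0,0],[1.8,9.8,0],1],
])

```text
time_s: 13.58
eef_pos: [0.5696, 0.0092, 0.015]
eef_rot: [-0.0, 0.769, 0.639, -0.0]
wrist_force: [-0.7, -3.8, -2.9]
opening: 0.385
grasp_force: 60.0
```

Request:
send_rows([
  [[0,0,0],[0.4,2,0],1],
  [[0,0,0],[0.7,3.9,0],1],
  [[0,0,0],[1.1,5.9,0],1],
  [[0,0,0],[1.5,7.9,0],1],
  [[0,0,0],[1.8,9.8,0],1],
  [[0,0,0],[2.2,11.8,0],1],
  [[0,0,0],[2.6,13.8,0],1],
  [[0,0,0],[2.9,15.7,0],1],
  [[0,0,0],[3.3,17.7,0],1],
])

```text
time_s: 14.7
eef_pos: [0.5729, 0.0269, 0.015]
eef_rot: [-0.0, 0.769, 0.639, -0.0]
wrist_force: [-1.2, -2.1, -3.4]
opening: 0.388
grasp_force: 59.9
```

Request:
send_rows([
  [[0,0,0],[0.4,2,0],1],
  [[0,0,0],[0.7,3.9,0],1],
  [[0,0,0],[0.9,4.9,0],1],
  [[0,0,0],[0.9,4.9,0],1],
])

```text
time_s: 15.2
eef_pos: [0.5737, 0.0319, 0.015]
eef_rot: [-0.0, 0.769, 0.639, 0.0]
wrist_force: [-0.2, -0.6, -3.4]
opening: 0.388
grasp_force: 59.9
```

Request:
send_rows([
  [[0,0,0],[0.2,1,0],1],
  [[0,0,0],[0.4,2,0],1],
  [[0,0,0],[0.5,3,0],1],
  [[0,0,0],[0.7,4,0],1],
])

```text
time_s: 15.7
eef_pos: [0.5745, 0.0357, 0.015]
eef_rot: [0.0, 0.769, 0.639, 0.0]
wrist_force: [-0.4, -2.9, -4.4]
opening: 0.389
grasp_force: 59.9
```

Request:
send_rows([
  [[0,0,0],[0.2,1,0],1],
  [[0,0,0],[0.4,2,0],1],
  [[0,0,0],[0.5,3,0],1],
])

```text
time_s: 16.08
eef_pos: [0.5749, 0.0381, 0.0149]
eef_rot: [0.0, 0.769, 0.639, -0.0]
wrist_force: [-1.8, -8.6, -4.6]
opening: 0.387
grasp_force: 59.9
```

Request:
send_rows([
  [[0,0,0],[0.1,0.5,0],1],
  [[0,0,0],[0.2,1,0],1],
  [[0,0,0],[0.2,1,0],1],
])

```text
time_s: 16.45
eef_pos: [0.5749, 0.0382, 0.0148]
eef_rot: [0.0, 0.769, 0.639, -0.001]
wrist_force: [-2.4, -9.1, -4.6]
opening: 0.388
grasp_force: 60.0
```

```bash
python3 - <<'E'
from fit import *
c2=shot('side')
cv2.imwrite('pics/n6.png',cv2.resize(c2['pixels'][170:290,250:410],(800,600),interpolation=cv2.INTER_CUBIC)[:,:,::-1])
for d in spotter.landmark_of('edge','side')[:2]: print(d)
print(telemetry.get_obs()['wrist_force'])
E
```

```text
{'xyz': [0.584, 0.0823, 0.0354], 'conf': 0.64}
{'xyz': [0.5818, 0.0831, -0.0025], 'conf': 0.41}
[-2.02050862 -9.91040042 -4.79590262]
```

View pics/n6.png

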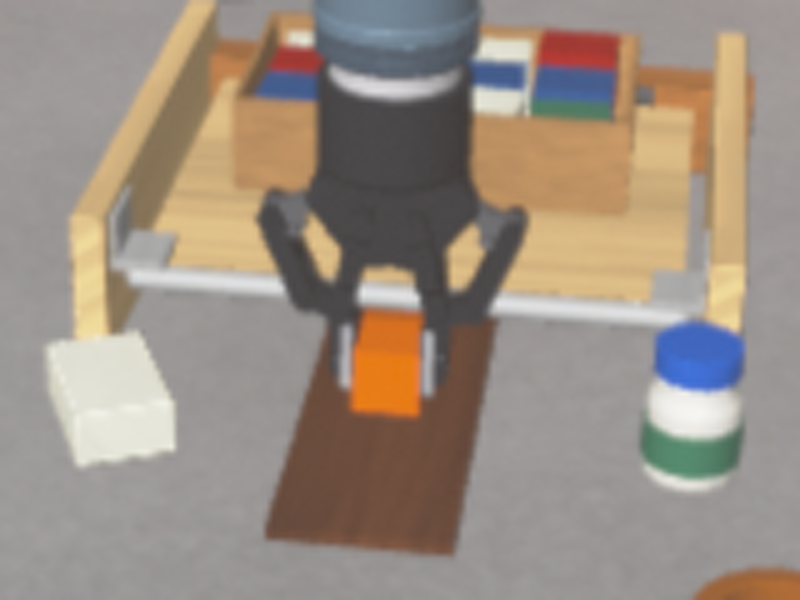

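The picture shows the tube up against both stops, at (150,255) and (675,290), and the network puts the edge at 35 mm. The push is about 10 N, so I continue in 1 mm steps to about 14 N.

Request:
send_rows([
  [[0,0,0],[0.1,0.5,0],1],
  [[0,0,0],[0.2,1,0],1],
  [[0,0,0],[0.2,1,0],1],
])

```text
time_s: 16.92
eef_pos: [0.5749, 0.0384, 0.0148]
eef_rot: [0.001, 0.769, 0.639, -0.002]
wrist_force: [-4.3, -13.7, -4.9]
opening: 0.387
grasp_force: 60.1
```

Request:
send_rows([
  [[0,0,0],[0.1,0.5,0],1],
  [[0,0,0],[0.1,0.5,0],1],
])

```text
time_s: 17.18
eef_pos: [0.5749, 0.0384, 0.0148]
eef_rot: [0.001, 0.769, 0.639, -0.002]
wrist_force: [-3.4, -15.4, -3.6]
opening: 0.389
grasp_force: 60.1
```

Request:
send_rows([
  [[0,0,0],[-0.2,-1,0],1],
  [[0,0,0],[-0.2,-1,0],0],
  [[0,0,0],[-0.2,-1,0],-0.5],
  [[0,0,0],[-0.2,-1,0],-0.5],
  [[0,0,0],[-0.2,-1,0],-0.5],
  [[0,0,0],[-0.2,-1,10],-0.5],
  [[0,0,0],[-0.2,-1,40],-0.5],
  [[0,0,0],[-3,-15,80],-0.5],
  [[0,0,0],[-8,-50,120],-0.5],
  [[0,0,0],[-18,-100,150],-0.5],
])

```text
time_s: 18.42
eef_pos: [0.5582, -0.0591, 0.1679]
eef_rot: [0.001, 0.768, 0.64, 0.001]
wrist_force: [0.5, -0.4, -0.1]
opening: 0.751
grasp_force: 0.0
```

Request:
send_rows([
  [[0,0,0],[-30,-50,20],-0.5],
  [[0,0,0],[-60,-100,40],-0.5],
  [[0,0,0],[-90,-140,50],-0.5],
  [[0,0,0],[-120,-170,50],-0.5],
  [[0,0,0],[-120,-170,50],-0.5],
])

```text
time_s: 19.05
eef_pos: [0.4362, -0.2307, 0.2159]
eef_rot: [0.001, 0.77, 0.638, -0.0]
wrist_force: [0.3, 0.0, 0.3]
opening: 0.752
grasp_force: 0.0
```

```bash
python3 - <<'E'
from fit import *
c2=shot('side');c=shot('top')
a=cv2.resize(c['pixels'][130:310,150:390],(800,600))[:,:,::-1]
b=cv2.resize(c2['pixels'][170:290,250:410],(800,600))[:,:,::-1]
cv2.imwrite('pics/n7.png',cv2.resize(np.hstack([a,b]),(800,300)))
for n in('top','side'):
  for t in('edge','wedge','pack','pill_bottle','tape_roll'):
    for d in spotter.landmark_of(t,n)[:2]: print(n,t,np.round(d['xyz'],4),round(d['conf'],2))
o=telemetry.get_obs();print(o['time_s'],o['eef_pos'],o['wrist_force'],o['opening'])
E
```

```text
top edge [0.5863 0.0805 0.037 ] 0.78
top wedge [ 0.6297 -0.3919 -0.0043] 0.88
top wedge [ 0.3581 -0.3889  0.0013] 0.54
top pack [0.435  0.0316 0.0019] 0.96
top pill_bottle [ 0.721  -0.0177  0.0035] 0.74
top tape_roll [ 0.7307 -0.2082 -0.0027] 0.85
side edge [0.583  0.0808 0.0342] 0.6
side wedge [ 0.6292 -0.3947 -0.001 ] 0.98
side wedge [ 0.3628 -0.3915  0.0044] 0.91
side pack [0.4324 0.0352 0.0005] 0.95
side pill_bottle [ 0.722  -0.0177  0.0012] 0.96
side tape_roll [ 0.7267 -0.2078  0.003 ] 0.84
19.65 [ 0.43764554 -0.22852425  0.21488196] [0.12446835 0.52804912 0.63462006] 0.749851230546916
```

View pics/n7.png

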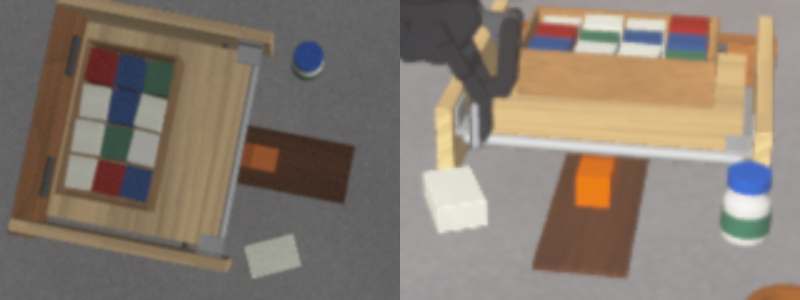

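The shelf is level and the wedge square. The bystanders have not moved. The wedge barely moved between 9 and 16 N, so I grip again and check once that it is firm.

Request:
send_rows([
  [[0,0,0],[30,55,-10],-0.5],
  [[0,0,0],[60,105,-30],-0.5],
  [[0,0,0],[90,160,-50],-0.5],
  [[0,0,0],[120,210,-70],-0.5],
  [[0,0,0],[137,250,-100],-0.5],
  [[0,0,0],[137,266,-130],-0.5],
  [[0,0,0],[137,266,-165],-0.5],
  [[0,0,0],[137,266,-190],-0.5],
  [[0,0,0],[137,266,-198],-0.5],
  [[0,0,0],[137,266,-198],-0.5],
])

```text
time_s: 20.9
eef_pos: [0.5745, 0.0371, 0.0169]
eef_rot: [-0.0, 0.769, 0.639, -0.0]
wrist_force: [-0.1, 0.7, 0.5]
opening: 0.748
grasp_force: 0.0
```

Request:
send_rows([
  [[0,0,0],[0,0,0],0.5],
  [[0,0,0],[0,0,0],1],
  [[0,0,0],[0,0,0],1],
  [[0,0,0],[0,0,0],1],
])

```text
time_s: 21.4
eef_pos: [0.5753, 0.0369, 0.0185]
eef_rot: [0.001, 0.769, 0.639, 0.0]
wrist_force: [-2.5, -0.7, 5.9]
opening: 0.387
grasp_force: 62.3
```

Request:
send_rows([
  [[0,0,0],[0,0,1],1],
  [[0,0,0],[0.1,0.5,1.3],1],
  [[0,0,0],[0.2,1,1.3],1],
  [[0,0,0],[0.2,1,1.3],1],
])

```text
time_s: 21.9
eef_pos: [0.5751, 0.0369, 0.0186]
eef_rot: [0.001, 0.769, 0.639, -0.0]
wrist_force: [0.7, -6.4, -0.2]
opening: 0.386
grasp_force: 61.3
```

Request:
send_rows([
  [[0,0,0],[0.1,0.5,0],1],
  [[0,0,0],[0.1,0.7,0],1],
  [[0,0,0],[0.1,0.7,0],1],
])

```text
time_s: 22.28
eef_pos: [0.5752, 0.037, 0.0186]
eef_rot: [0.001, 0.769, 0.639, -0.001]
wrist_force: [-0.4, -9.2, -0.8]
opening: 0.384
grasp_force: 61.4
```

Request:
send_rows([
  [[0,0,0],[0.1,0.5,0],1],
  [[0,0,0],[0.1,0.8,0],1],
  [[0,0,0],[0.1,0.8,0],1],
])

```text
time_s: 22.65
eef_pos: [0.5752, 0.037, 0.0186]
eef_rot: [0.001, 0.769, 0.639, -0.001]
wrist_force: [0.4, -12.4, -0.3]
opening: 0.384
grasp_force: 61.4
```

Request:
send_rows([
  [[0,0,0],[0.1,0.5,0],1],
  [[0,0,0],[0.1,0.5,0],1],
  [[0,0,0],[0.1,0.5,0],1],
])

```text
time_s: 23.02
eef_pos: [0.5752, 0.0371, 0.0186]
eef_rot: [0.002, 0.769, 0.639, -0.001]
wrist_force: [-1.4, -13.9, 0.1]
opening: 0.385
grasp_force: 61.5
```

The wedge holds at 14 N with no movement, so it is firm. I release and retreat.

Request:
send_rows([
  [[0,0,0],[-0.2,-1.5,0],1],
  [[0,0,0],[-0.2,-1.5,0],0],
  [[0,0,0],[-0.2,-1.5,0],-0.5],
  [[0,0,0],[-0.2,-1.5,0],-0.5],
  [[0,0,0],[-0.2,-1.5,0],-0.5],
  [[0,0,0],[-0.2,-1.5,10],-0.5],
  [[0,0,0],[-0.2,-1.5,40],-0.5],
  [[0,0,0],[-3,-15,80],-0.5],
  [[0,0,0],[-8,-50,120],-0.5],
  [[0,0,0],[-18,-100,150],-0.5],
])

```text
time_s: 24.28
eef_pos: [0.5577, -0.0601, 0.1713]
eef_rot: [0.001, 0.768, 0.64, 0.001]
wrist_force: [0.3, -0.6, 0.3]
opening: 0.751
grasp_force: 0.0
```

Request:
send_rows([
  [[0,0,0],[-30,-50,20],-0.5],
  [[0,0,0],[-60,-100,40],-0.5],
  [[0,0,0],[-90,-140,50],-0.5],
  [[0,0,0],[-90,-170,50],-0.5],
  [[0,0,0],[-90,-170,50],-0.5],
])

```text
time_s: 24.9
eef_pos: [0.4667, -0.2319, 0.2194]
eef_rot: [0.001, 0.77, 0.638, 0.0]
wrist_force: [-0.2, 0.7, -0.6]
opening: 0.749
grasp_force: 0.0
```

```bash
python3 - <<'E'
from fit import *
c2=shot('side');c=shot('top')
a=cv2.resize(c['pixels'][130:310,150:390],(800,600))[:,:,::-1]
b=cv2.resize(c2['pixels'][170:290,250:410],(800,600))[:,:,::-1]
cv2.imwrite('pics/n8.png',cv2.resize(np.hstack([a,b]),(800,300)))
for n in('top','side'):
    for d in spotter.landmark_of('edge',n)[:1]: print(n,np.round(d['xyz'],4),round(d['conf'],2))
E
```

```text
top [0.5848 0.0817 0.0378] 0.62
```

View pics/n8.png

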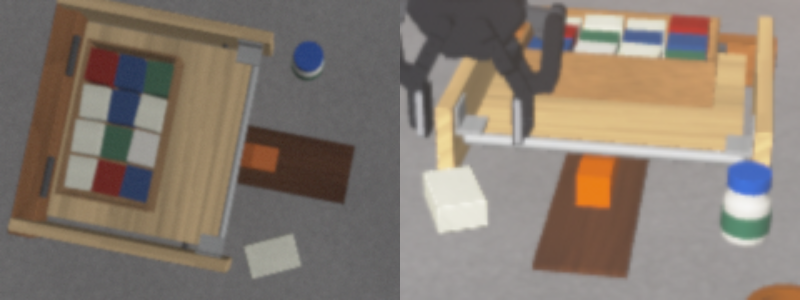

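The picture is unchanged: the wedge heel is at (262,157) in the left crop, square, and the tube is on both stops. I hand the job in.

```bash
python3 -c "
from bench import ctrl; print(ctrl.hand_in())"
```

```text
the job is handed in; nothing more can be done
None
```

The orange wedge is in under the shelf's front edge, square to it; the shelf is up level on both stops, the wedge did not move at a 14 N check push (peak about 16 N), and the job is handed in with the gripper clear and the bystanders not moved.

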